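# Lift the tacky casting with the spring tongs

### The arm

A 6-joint arm with a two-finger parallel gripper is mounted at the origin on a cart in front of the work surface, level with it; the furniture and walls round the work are solid. World frame = base frame: x ahead of the robot, y to its left, z up, the work surface at z = 0. Lengths are in m, angles in rad, forces in N, time in s.
With the tool pointing down it reaches from about 0.25 to 0.8 m from the base axis. Payload 8.5 kg.
Tool frame: the origin (TCP) lies midway between the tips of the shut fingers; the grasp point (between the pads) lies 19 mm behind it; x points along the fingers, y is the direction in which the jaws open and shut, and the axes are right-handed (so a half turn about x gives the same grasp; the last joint's range is limited). The gripper opens to 85 mm and grips with 20 to 120 N. Pads are 22 mm wide; open, the fingers measure 114 mm over their backs; the gripper's body (76 mm by 85 mm) begins 54 mm behind the grasp point. The pads swing forward as they close: fully open they stand 13 mm farther back than shut.
Start: joints at [1.222, 0.238, -0.013, 1.319, 0, 1.571], TCP at [0.179, 0.493, 0.231] pointing down, gripper open.
Joint ranges: [-2.66, 2.66], [-1.03, 1.9], [-1.14, 1.46], [-1.82, 2.27], [-1.45, 1.34], [-3.14, 3.14]. Speed limits (rad/s): [2.22, 2.22, 2.79, 3.14, 3.14, 3.14].

### API

Orientations are given as a unit quaternion [x, y, z, w].
In Python, from cell import manip gives the robot as it stands. Calls block until the motion is done:
- manip.movep(position, orientation): joint-space move of the TCP to a pose.
- manip.line_to(position, attitude=None, feed=0.15, until_force=None): straight line of the TCP; attitude=None keeps the orientation; feed is the mean speed in m/s. With until_force (N) it stops when the force on the tool has changed by that much, and returns True; else False.
- manip.set_joints(angles): joint-space move.
- manip.set_gripper(opening, grasp_force=None): finger opening in m; grasp_force is the grip in N (None keeps the last); returns when the fingers have stopped.
- manip.dwell(seconds).
- manip.ik(position, orientation): joint angles nearest the present ones, or None.
- manip.read_state(): the state.
- manip.grab_frame(name): name is "scene" or "side" or "wrist"; returns a dict with "color" (420x560x3 uint8, red, green, blue), "mtx" (3x3 intrinsics, pixels), "cam_to_world" (4x4, takes a point from camera to world coordinates). Camera axes: x right, y down, z forward; pixel columns grow to the right and rows downward; lengths in m; the calibration is good to about 2 mm. A picture is of the moment at which its call begins. There is no depth.
A pose or a line that the arm cannot do raises manip.MotionError and nothing moves.
- manip.close_job(): hands the job in, once; it reports no verdict.
The state is a dict: "time": time; "joint_pos": joint angles; "qd": joint speeds; "tau": joint torques, N m; "ee_pos": TCP position; "ee_rot": TCP orientation; "contact_force": force on the tool from outside, world axes, zero at the start; "moment": the same for the moment, N m; "opening": finger opening in m.
Only numpy, scipy, OpenCV 4.12 (cv2) and the standard library are available. Lean on these libraries where they do the work, as an engineer would, in place of code of your own. Each camera call takes 0.05 s, during which the arm holds its last target.

### The job

One cured casting was left in the way, on the bench in front of the mould half: stand it upright in the middle of the empty paper disc on the board, so that it completes the neat row, and let go of it. Then take the spring tongs round their rubber sleeves, close the jaws on the fresh, still tacky casting that stands on the mould half (the gripper itself must never touch that one) and lift it at least 10 cm above where it stood. Finish while still holding it up in the tongs; do not push against the two castings already in the row, the syringe or the pocket torch.

Things in the scene. Friction and masses are not known exactly. Their poses are not given: they have to be found in the camera images.
- cured_centre (a point): the cured casting, a plain knob 44 mm tall: round foot 55 mm across (0 to 20 mm up, sloping in to the stem), stem 24 mm thick (20 to 30 mm up), round head 28 mm across (30 to 44 mm up); about 50 g, stands on its foot. This point is on its axis, 22 mm above its underside; z up. Starts on the bench about 90 mm from the mould half's middle, on the robot's side.
- cured: the same cured casting; origin at the centre of its underside, z up
- fresh_centre (a point): the fresh, tacky casting, same shape and size as the cured one; this point is on its axis 22 mm above its underside, z up. Starts on top of the mould half. Only the tongs may touch it: the jaws hold it well by the head (or the stem below it), and it then hangs upright.
- fresh: the same fresh casting; origin at the centre of its underside, z up
- mould: light blue silicone mould half, a fixed block 60 mm (x) x 85 mm (y), whose top carries the fresh casting 22 mm above the bench; origin at the centre of its underside
- board: plywood curing board, fixed, lying on the bench, 235 mm (its x) x 80 mm (its y) x 12 mm high; three white paper discs, 62 mm across, in a row along its x, 75 mm apart; two carry castings and one, any of the three, is empty. Origin at the centre of its underside
- free_place (a point): centre of the empty paper disc on the board, at the board's top surface (12 mm above the bench); z up
- row_a: casting of the same shape stuck on a disc of the board, to be left alone; origin at the centre of its underside
- row_b: casting of the same shape stuck on another disc of the board, to be left alone; origin at the centre of its underside
- tongs_grip (a point): point midway between the two rubber sleeves of the spring tongs, half-way up. The tongs, 245 mm long, 72 g, lie flat on the bench, legs side by side. x from hinge to jaws, y across (squeeze direction), z up. Sleeves: upright plates 60 mm long (30 mm either way of this point), 30 mm tall (this point 15 mm above the bench). Hinge 120 mm behind, jaws 100 mm ahead; balance point within 15 mm.
- tongs_jaws (a point): point midway between the tongs' two jaws, same axes, 100 mm ahead of tongs_grip, same height. Jaws: flat rubber-faced plates 34 mm long (x), 16 mm tall (8 mm above and below this point), 55 mm apart inside when open; the gap falls 1.8 mm for each mm the sleeves are squeezed together. Both legs move alike.
- tongs_left: tongs' leg on the +y side, with its jaw; origin at the hinge, at the underside. The two sleeves measure 64 mm over their outer faces when open, 50 mm when the jaws are shut on a 28 mm head (outer faces then parallel; open, each leans out by 0.06 rad).
- tongs_right: tongs' leg on the -y side, with its jaw; origin at the hinge, at the underside. A spring holds the tongs open: squeezing the sleeves takes about 9 N at first, 13 N when shut on the casting, so lightly squeezed tongs can be carried; a 25 N grip gives about 7 N at the jaws.
- syringe: bystander: syringe lying on the bench, 128 mm long, 24 mm high, origin under its centre; leave alone
- torch: bystander: black pocket torch lying on the bench, 127 mm long, 33 mm thick, origin under its centre; leave alone
Things that resemble listed ones, but are neither listed nor needed, are in the scene too. Leave any purple look-alike of the cured alone.

How it is judged:
By the outcome, as a careful person would: the job done as asked, in the order asked, and still so for the second after the job is handed in, while the arm keeps its last pose, push and grip.
It also fails if it takes over 51 s, if anything falls off the work surface, if the arm or the gripper's body presses on something with over 40 N, if the wrist force passes 120 N, or if a joint passes its speed limit or range.

## Working session

There is one attempt and no reset: what is moved stays moved. The work goes in short steps, each a Python script; the robot and the scene stay as the last script left them, time stands still between calls to the robot, and variables do not carry over. Pictures are saved under pics/ and viewed, and the job is handed in when it is done.

```bash
mkdir -p pics; ls
python3 - <<'E'
from cell import manip
import cv2,pickle
for n in ["scene","side","wrist"]:
    f=manip.grab_frame(n); cv2.imwrite(f"pics/{n}0.png",f["color"][:,:,::-1]); pickle.dump(f,open(f"{n}0.pkl","wb"))
    print(n,f["mtx"].round(1).tolist(),f["cam_to_world"].round(3).tolist())
s=manip.read_state();print(s["time"],s["ee_rot"],s["opening"])
E
```

```text
pics
scene [[394.1, 0.0, 275.0], [0.0, 394.1, 208.5], [0.0, 0.0, 1.0]] [[0.419, -0.649, 0.635, -0.139], [-0.908, -0.288, 0.305, -0.404], [-0.015, -0.705, -0.71, 0.825], [0.0, 0.0, 0.0, 1.0]]
side [[381.5, 0.0, 282.9], [0.0, 381.5, 211.5], [0.0, 0.0, 1.0]] [[-0.969, -0.164, 0.182, 0.34], [-0.245, 0.599, -0.763, 0.75], [0.016, -0.784, -0.621, 0.738], [0.0, 0.0, 0.0, 1.0]]
wrist [[293.4, 0.0, 281.3], [0.0, 293.4, 210.2], [0.0, 0.0, 1.0]] [[0.342, 0.892, 0.295, 0.103], [0.94, -0.325, -0.108, 0.521], [-0.001, 0.314, -0.949, 0.373], [0.0, 0.0, 0.0, 1.0]]
0.15 [ 0.12229768  0.69643865 -0.12309846  0.69632123] 0.08536169045478569
```

View pics/scene0.png

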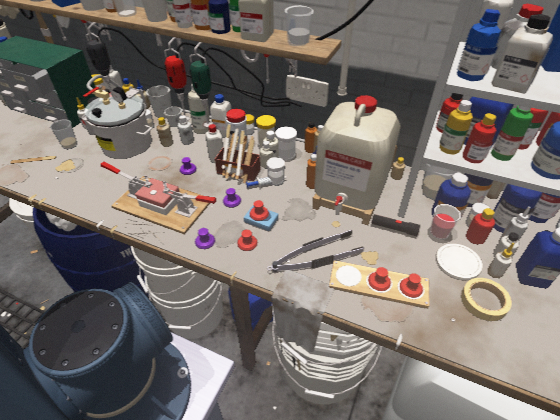

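View pics/side0.png

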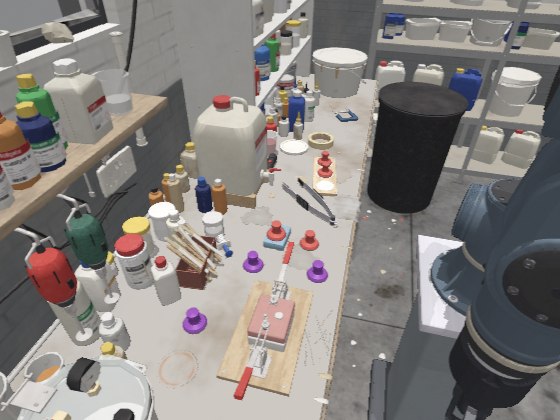

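View pics/wrist0.png

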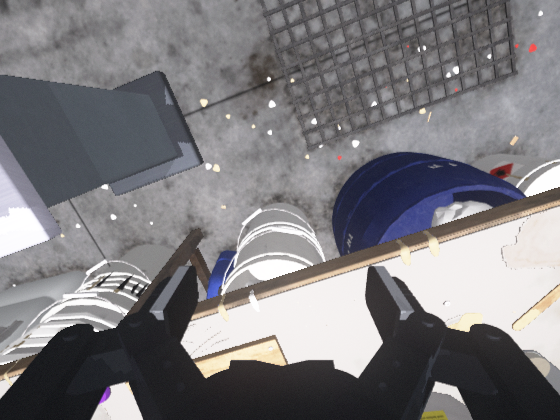

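Candidates: the cured casting is the red knob at scene (247,240), on the bench in front of the mould. Look-alikes are the purple knobs at (205,238), (232,198) and (187,165), the fresh red one on the blue mould at (260,210), and the row ones at (380,279) and (411,286). The empty disc is at about (347,275), and the tongs are at about (315,253). I'll check with enlarged crops.

```bash
cat > h.py <<'E'
import numpy as np,cv2,pickle
def proj(f,P):
    T=np.linalg.inv(f["cam_to_world"]);p=T[:3,:3]@np.array(P,float)+T[:3,3];p=f["mtx"]@p;return p[:2]/p[2]
def ray(f,uv,z):
    d=np.linalg.inv(f["mtx"])@np.array([uv[0],uv[1],1.]);T=f["cam_to_world"];d=T[:3,:3]@d;o=T[:3,3]
    return o+d*(z-o[2])/d[2]
def crop(f,name,x0,y0,w,h,k):
    im=cv2.resize(f["color"][y0:y0+h,x0:x0+w,::-1],None,fx=k,fy=k,interpolation=cv2.INTER_CUBIC)
    for g in range((x0+9)//10*10,x0+w,10):
        cv2.line(im,((g-x0)*k,0),((g-x0)*k,6 if g%50 else 14),(0,255,0),1)
        if g%20==0: cv2.putText(im,str(g),((g-x0)*k,24),0,.35,(0,255,0),1)
    for g in range((y0+9)//10*10,y0+h,10):
        cv2.line(im,(0,(g-y0)*k),(6,(g-y0)*k),(0,255,0),1)
        if g%20==0: cv2.putText(im,str(g),(8,(g-y0)*k+4),0,.35,(0,255,0),1)
    cv2.imwrite(name,im)
E
python3 - <<'E'
from h import *
s=pickle.load(open("scene0.pkl","rb"));d=pickle.load(open("side0.pkl","rb"))
crop(s,"pics/c1.png",190,180,130,95,6);crop(s,"pics/c2.png",260,220,180,100,4)
crop(d,"pics/c3.png",230,140,130,150,4)
for uv in [(247,240),(260,215),(347,275),(410,290),(270,268),(355,235),(360,252),(400,225)]: print(uv,ray(s,uv,0.0).round(3))
E
```

```text
(247, 240) [ 0.459 -0.03   0.   ]
(260, 215) [ 0.559 -0.021  0.   ]
(347, 275) [ 0.46  -0.314  0.   ]
(410, 290) [ 0.48  -0.467  0.   ]
(270, 268) [ 0.4   -0.128 -0.   ]
(355, 235) [ 0.597 -0.294  0.   ]
(360, 252) [ 0.545 -0.324  0.   ]
(400, 225) [ 0.684 -0.399 -0.   ]
```

View pics/c1.png

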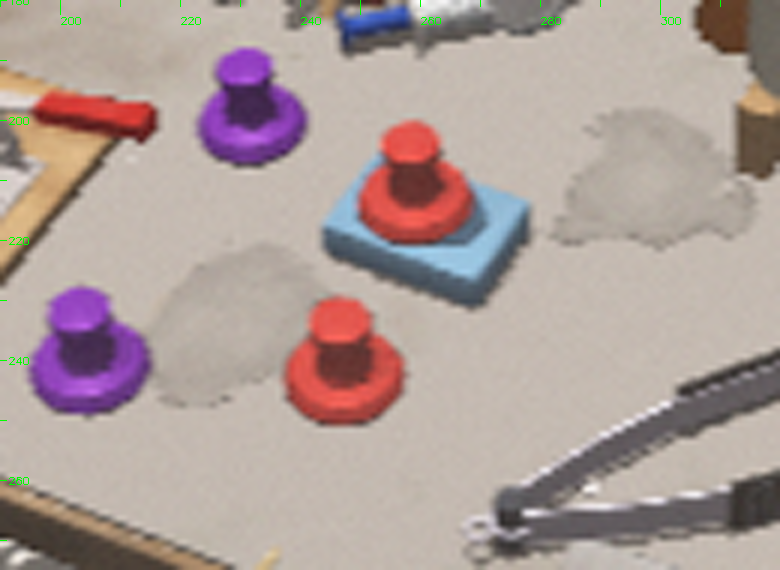

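View pics/c2.png

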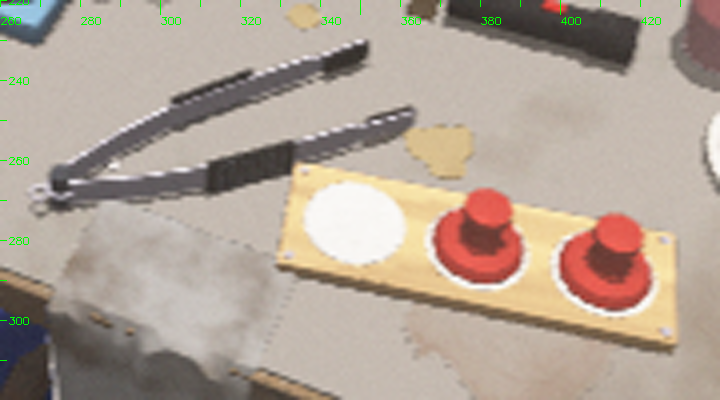

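View pics/c3.png

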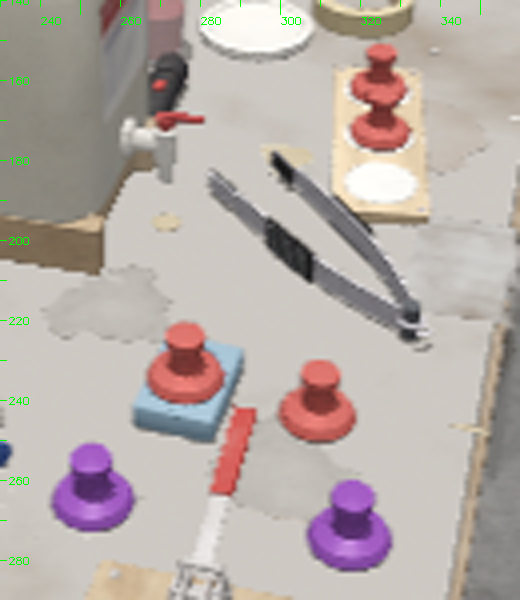

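```bash
cat > m.py <<'E'
from h import *
s=pickle.load(open("scene0.pkl","rb"));d=pickle.load(open("side0.pkl","rb"))
def both(n,a,b,z):
    print(n,"scene",ray(s,a,z)[:2].round(4) if a else "","side",ray(d,b,z)[:2].round(4) if b else "")
both("cured",(246.7,232.4),(310,232.5),.044)
both("fresh",(258.5,202.7),(276,222.8),.066)
both("free",(348.5,275.5),(324.8,186),.012)
both("rowa",(382,270.8),(325.3,164.5),.056)
both("rowb",(414.3,277.5),(325.3,153),.056)
both("jawL",(351,231.5),(283,183.5),.023)
both("jawR",(362.8,247.8),(299,179),.023)
both("hinge",(274.5,264),(332.5,216),.025)
both("slL0",(303,245),None,.03);both("slL1",(323,238),None,.03)
both("slR0",(311.8,260.8),None,.03);both("slR1",(333.8,255.8),None,.03)
E
python3 m.py; ls .
```

```text
cured scene [ 0.4503 -0.0374] side [ 0.4495 -0.0321]
fresh scene [ 0.5437 -0.0268] side [ 0.5435 -0.0222]
free scene [ 0.4513 -0.3195] side [ 0.4514 -0.3127]
rowa scene [ 0.4647 -0.3922] side [ 0.4639 -0.3772]
rowb scene [ 0.4766 -0.4652] side [ 0.4765 -0.4553]
jawL scene [ 0.584  -0.2839] side [ 0.5865 -0.2739]
jawR scene [ 0.542  -0.3285] side [ 0.5409 -0.3146]
hinge scene [ 0.3995 -0.1414] side [ 0.4019 -0.1439]
slL0 scene [ 0.482  -0.1851] side 
slL1 scene [ 0.5256 -0.2244] side 
slR0 scene [ 0.4434 -0.2243] side 
slR1 scene [ 0.481  -0.2695] side 
h.py
m.py
pics
scene0.pkl
side0.pkl
wrist0.pkl
```

```bash
cat >> h.py <<'E'
from scipy.spatial.transform import Rotation as Ro
def quat(a):
    x=np.array([0,0,-1.]);y=np.array([np.cos(a),np.sin(a),0]);return Ro.from_matrix(np.c_[x,y,np.cross(x,y)]).as_quat()
def snap(manip,n,tag):
    f=manip.grab_frame(n);cv2.imwrite(f"pics/{n}{tag}.png",f["color"][:,:,::-1]);pickle.dump(f,open(f"{n}{tag}.pkl","wb"));return f
E
python3 - <<'E'
from cell import manip
from h import *
for nm,p in dict(c=[.45,-.035,.023],ch=[.45,-.035,.2],f=[.4513,-.316,.034],fh=[.4513,-.316,.2],t=[.483,-.226,0],th=[.483,-.226,.15],m=[.4436,-.0245,.04],mh=[.4436,-.0245,.2]).items():
    for a in [-135,-100,-90,-45,-10,0,45,80,90,135,170]:
        q=manip.ik(p,quat(np.radians(a)))
        print(nm,a,None if q is None else np.round(q,2).tolist()) if nm in "cftm" or q is None else 0
E
```

```text
c -135 [-0.08, 0.29, -0.54, 0.74, 0.0, -2.43]
c -100 [-0.08, 0.29, -0.54, 0.74, 0.0, -3.04]
c -90 [-0.08, 0.29, -0.54, 0.74, 0.0, 3.06]
c -45 [-0.08, 0.29, -0.54, 0.74, 0.0, 2.28]
c -10 [-0.08, 0.29, -0.54, 0.74, 0.0, 1.67]
c 0 [-0.08, 0.29, -0.54, 0.74, 0.0, 1.49]
c 45 [-0.08, 0.29, -0.54, 0.74, 0.0, 0.71]
c 80 [-0.08, 0.29, -0.54, 0.74, 0.0, 0.1]
c 90 [-0.08, 0.29, -0.54, 0.74, 0.0, -0.08]
c 135 [-0.08, 0.29, -0.54, 0.74, 0.0, -0.86]
c 170 [-0.08, 0.29, -0.54, 0.74, 0.0, -1.47]
f -135 [-0.61, 0.42, -0.29, 0.86, 0.0, -2.97]
f -100 [-0.61, 0.42, -0.29, 0.86, 0.0, 2.71]
f -90 [-0.61, 0.42, -0.29, 0.86, 0.0, 2.53]
f -45 [-0.61, 0.42, -0.29, 0.86, 0.0, 1.75]
f -10 [-0.61, 0.42, -0.29, 0.86, 0.0, 1.13]
f 0 [-0.61, 0.42, -0.29, 0.86, 0.0, 0.96]
f 45 [-0.61, 0.42, -0.29, 0.86, 0.0, 0.17]
f 80 [-0.61, 0.42, -0.29, 0.86, 0.0, -0.44]
f 90 [-0.61, 0.42, -0.29, 0.86, 0.0, -0.61]
f 135 [-0.61, 0.42, -0.29, 0.86, 0.0, -1.4]
f 170 [-0.61, 0.42, -0.29, 0.86, 0.0, -2.01]
t -135 [-0.44, 0.43, -0.37, 0.76, 0.0, -2.79]
t -100 [-0.44, 0.43, -0.37, 0.76, 0.0, 2.88]
t -90 [-0.44, 0.43, -0.37, 0.76, 0.0, 2.7]
t -45 [-0.44, 0.43, -0.37, 0.76, 0.0, 1.92]
t -10 [-0.44, 0.43, -0.37, 0.76, 0.0, 1.31]
t 0 [-0.44, 0.43, -0.37, 0.76, 0.0, 1.13]
t 45 [-0.44, 0.43, -0.37, 0.76, 0.0, 0.35]
t 80 [-0.44, 0.43, -0.37, 0.76, 0.0, -0.26]
t 90 [-0.44, 0.43, -0.37, 0.76, 0.0, -0.44]
t 135 [-0.44, 0.43, -0.37, 0.76, 0.0, -1.22]
t 170 [-0.44, 0.43, -0.37, 0.76, 0.0, -1.83]
m -135 [-0.06, 0.26, -0.53, 0.78, 0.0, -2.41]
m -100 [-0.06, 0.26, -0.53, 0.78, 0.0, -3.02]
m -90 [-0.06, 0.26, -0.53, 0.78, 0.0, 3.09]
m -45 [-0.06, 0.26, -0.53, 0.78, 0.0, 2.3]
m -10 [-0.06, 0.26, -0.53, 0.78, 0.0, 1.69]
m 0 [-0.06, 0.26, -0.53, 0.78, 0.0, 1.52]
m 45 [-0.06, 0.26, -0.53, 0.78, 0.0, 0.73]
m 80 [-0.06, 0.26, -0.53, 0.78, 0.0, 0.12]
m 90 [-0.06, 0.26, -0.53, 0.78, 0.0, -0.06]
m 135 [-0.06, 0.26, -0.53, 0.78, 0.0, -0.84]
m 170 [-0.06, 0.26, -0.53, 0.78, 0.0, -1.45]
```

Run:
```python
from cell import manip
from h import *
manip.set_gripper(.085) if manip.read_state()["opening"]<.08 else None
manip.movep([.45,-.035,.16],quat(np.radians(90)))
f=snap(manip,"wrist","1"); s=manip.read_state(); print(s["time"],s["ee_pos"],f["cam_to_world"].round(3).tolist())
for P in [(.45,-.035,.044),(.4513,-.316,.012),(.5436,-.0245,.066)]: print(proj(f,P))
```

```text
2.3417 [ 0.4501772  -0.03437707  0.16008048] [[-0.0, 0.949, 0.314, 0.369], [1.0, 0.0, 0.001, -0.035], [0.001, 0.314, -0.949, 0.302], [0.0, 0.0, 0.0, 1.0]]
[280.54403341 205.05781955]
[  6.91839743 196.98048482]
[291.59007492 305.83665519]
```

View pics/wrist1.png

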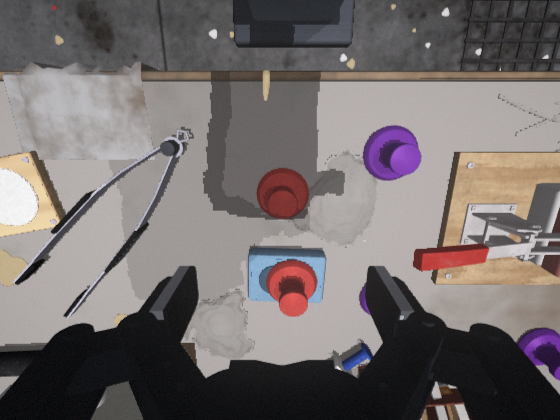

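Run:
```python
from h import *
f=pickle.load(open("wrist1.pkl","rb"))
crop(f,"pics/c4.png",230,155,130,170,4)
crop(f,"pics/c5.png",0,110,200,210,3)
```

```text
(no output)
```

View pics/c4.png

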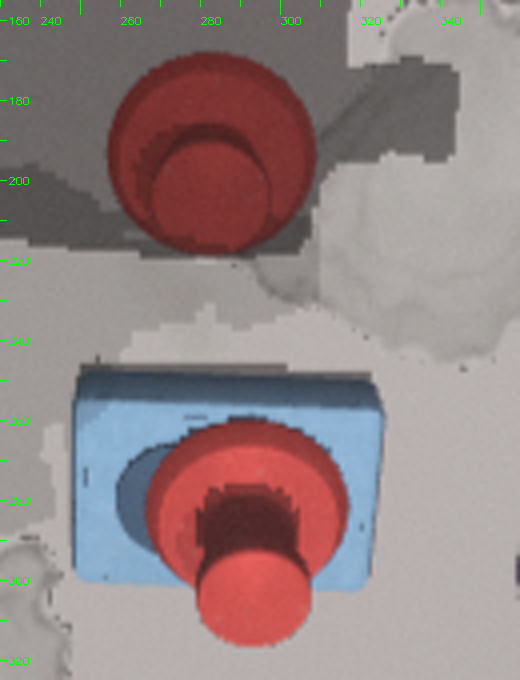

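View pics/c5.png

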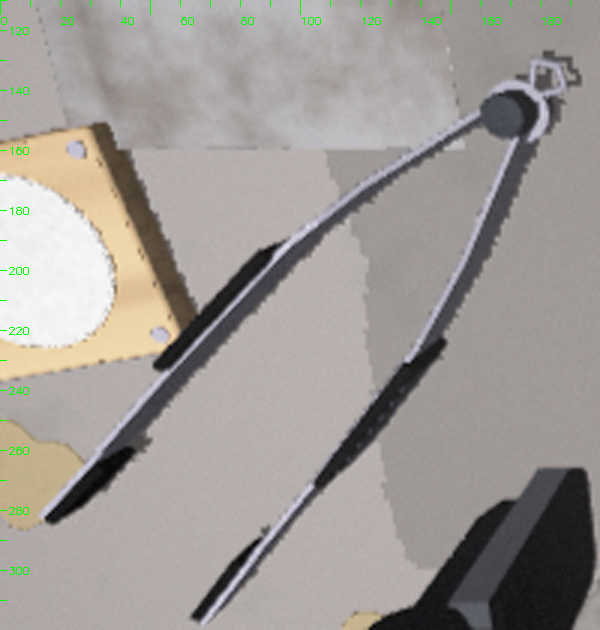

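Run:
```python
from h import *
f=pickle.load(open("wrist1.pkl","rb"))
for n,uv,z in [("cured",(282.7,204.5),.044),("fresh",(293.5,304.2),.066),("hinge",(169.3,148),.03),("grip",(99.8,230.2),.03),("jr",(16,284),.023),("jl",(66.7,317.3),.023),
 ("sl",(93.3,191.7),.03),("sl",(51.7,233.3),.03),("sl",(148.3,223.3),.03),("sl",(106,272.3),.03)]: print(n,ray(f,uv,z).round(4))
```

```text
cured [ 0.4495 -0.033   0.044 ]
fresh [ 0.5418 -0.0227  0.066 ]
hinge [ 0.3998 -0.1367  0.03  ]
grip [ 0.4807 -0.2158  0.03  ]
jr [ 0.547  -0.3244  0.023 ]
jl [ 0.5906 -0.279   0.023 ]
sl [ 0.441  -0.2144  0.03  ]
sl [ 0.4841 -0.2647  0.03  ]
sl [ 0.4733 -0.1663  0.03  ]
sl [ 0.5284 -0.2186  0.03  ]
```

Run:
```python
from cell import manip
from h import *
q=quat(np.radians(90))
manip.line_to([.4495,-.0335,.023],q,feed=.12)
manip.set_gripper(0.0,grasp_force=30)
s=manip.read_state();print(s["time"],s["opening"],s["contact_force"].round(1) if hasattr(s["contact_force"],"round") else s["contact_force"],s["ee_pos"])
snap(manip,"wrist","2")
manip.line_to([.4495,-.0335,.16],q,feed=.2)
manip.movep([.43,-.25,.19],quat(np.radians(10)))
s=manip.read_state();print(s["time"],s["opening"])
snap(manip,"wrist","3")
```

```text
4.225 0.025168798710753816 [-1.1  0.6  5.8] [ 0.44968168 -0.03354465  0.02330895]
6.0083 0.024793265977510085
```

View pics/wrist2.png

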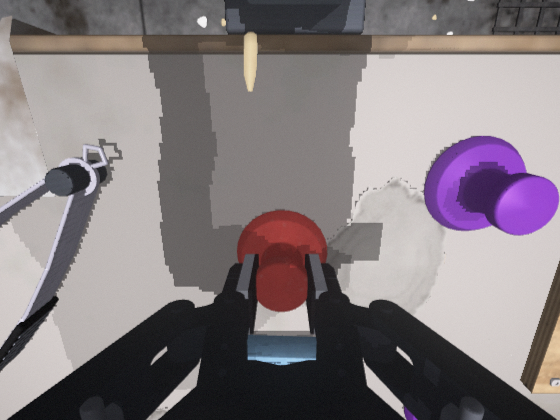

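View pics/wrist3.png

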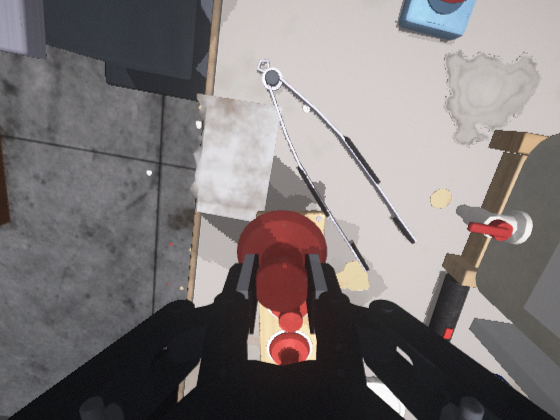

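Run:
```python
from cell import manip
from h import *
manip.movep([.465,-.41,.19],quat(np.radians(10)))
f=snap(manip,"wrist","4");print(manip.read_state()["time"],proj(f,[.4513,-.316,.012]))
crop(f,"pics/c6.png",190,60,190,260,3) 
g=pickle.load(open("wrist2.pkl","rb"))
for dx in (-.004,0,.004):
  pts=np.array([proj(g,[.4497+dx+.0275*np.cos(t),-.0335+.0275*np.sin(t),z]) for t in np.linspace(0,6.28,60) for z in(0,.008)])
  print(dx,pts.min(0),pts.max(0))
crop(g,"pics/c7.png",220,190,120,130,5)
```

```text
6.8083 [283.94481529  99.69196738]
-0.004 [234.75915666 201.27876348] [327.67562505 289.67804142]
0 [235.09678527 207.74371231] [327.34465847 295.19652222]
0.004 [235.42958896 214.11586074] [327.0184202  300.63994018]
```

View pics/c6.png

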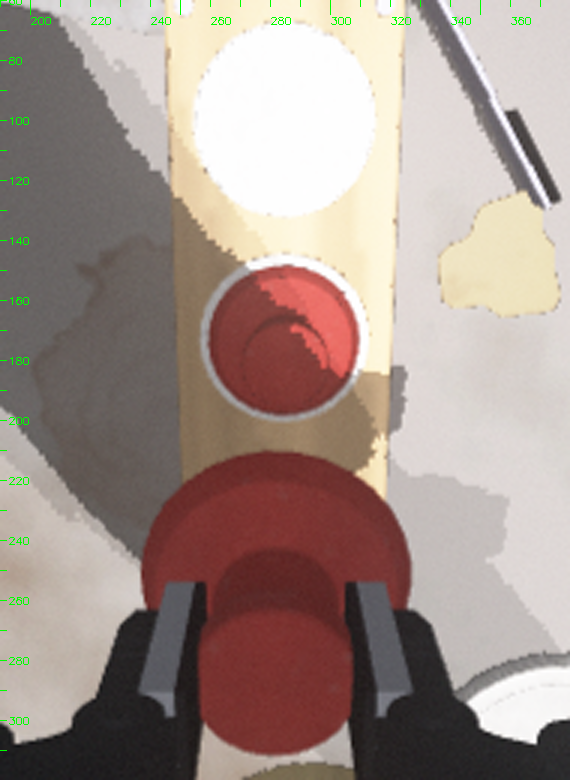

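View pics/c7.png

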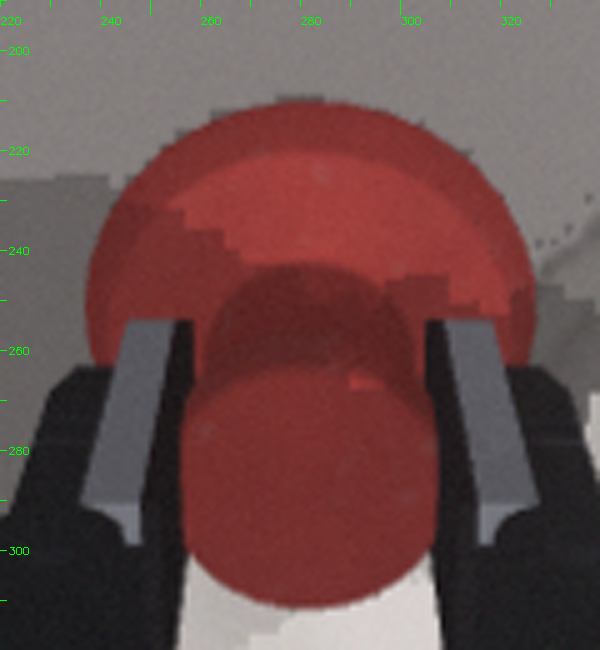

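Run:
```python
from cell import manip
from h import *
f=pickle.load(open("wrist4.pkl","rb"))
D=ray(f,(285.2,99.7),.012);A=ray(f,(285,172.5),.012);print(D,A,np.linalg.norm(D-A))
cam=f["cam_to_world"][:3,3];tcp=np.array([.465,-.41,.19]);u=(cam-tcp);u[2]=0;u/=np.linalg.norm(u);print(u)
T=D+.0013*u;q=quat(np.radians(10))
manip.movep([T[0],T[1],.13],q)
manip.line_to([T[0],T[1],.045],q,feed=.12)
print(manip.line_to([T[0],T[1],.033],q,feed=.03,until_force=4))
s=manip.read_state();print(s["time"],s["ee_pos"],s["contact_force"])
snap(manip,"wrist","5");snap(manip,"scene","5")
```

```text
[ 0.45256356 -0.31578369  0.012     ] [ 0.46576434 -0.38970161  0.012     ] 0.07508741217239193
[-0.17060548  0.98533942  0.        ]
True
8.575 [ 0.45289403 -0.31489279  0.03517331] [0.27657782 0.5611943  4.80394029]
```

View pics/wrist5.png

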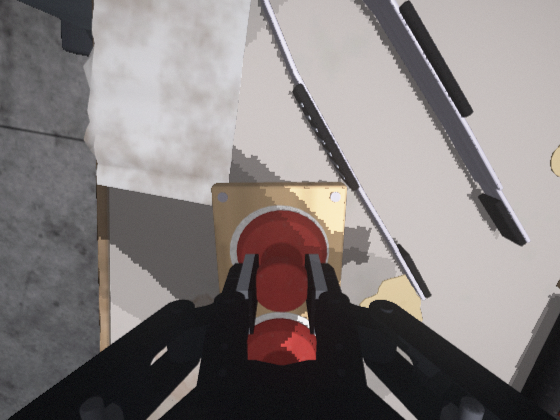

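Run:
```python
from cell import manip
from h import *
s=manip.read_state();p=s["ee_pos"];q=quat(np.radians(10))
manip.set_gripper(.05)
manip.line_to([p[0],p[1],.15],q,feed=.15)
manip.set_gripper(.085)
manip.movep([.52,-.265,.19],quat(np.radians(45)))
f=snap(manip,"wrist","6");print(manip.read_state()["time"])
snap(manip,"scene","6")
```

```text
10.975
```

View pics/wrist6.png

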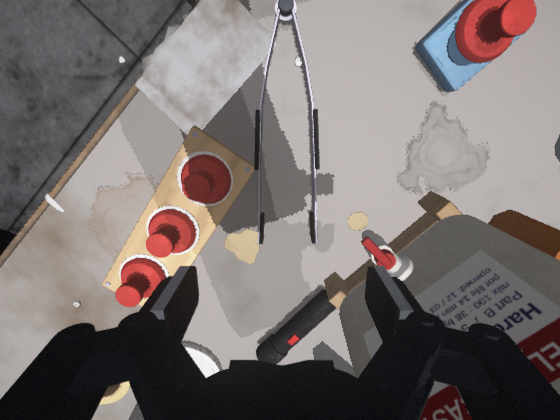

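View pics/scene6.png

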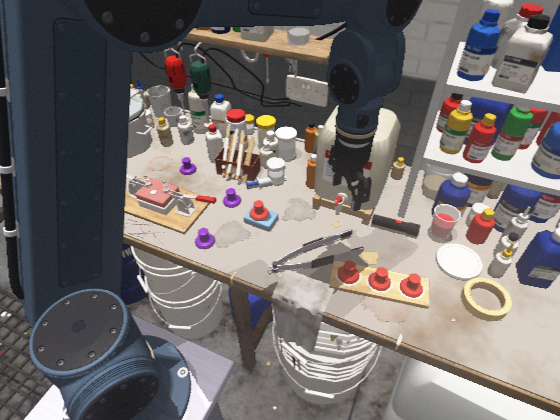

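Run:
```python
from h import *
f=pickle.load(open("wrist6.pkl","rb"))
crop(f,"pics/c8.png",160,0,180,250,3)
```

```text
(no output)
```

View pics/c8.png

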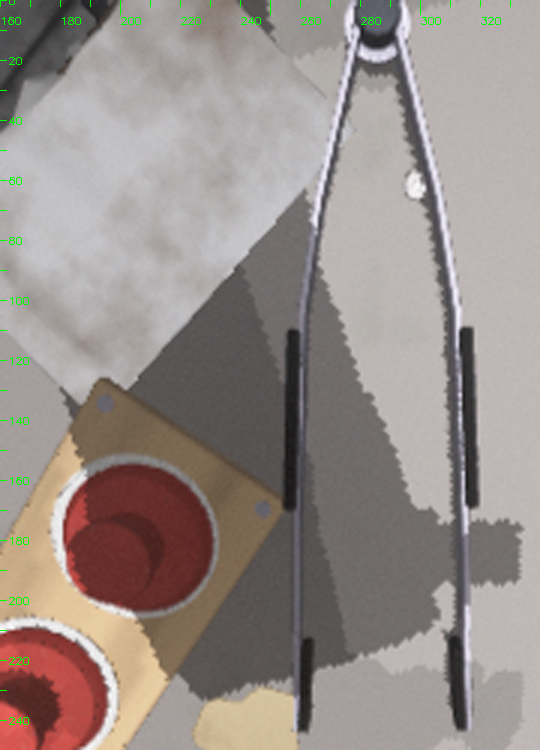

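Run:
```python
from h import *
from cell import manip
f=pickle.load(open("wrist6.pkl","rb"))
S=[ray(f,uv,.03)[:2] for uv in [(256,110),(254,170),(317.3,109),(319.7,168.7)]]
J=[ray(f,uv,.023)[:2] for uv in [(262.3,243),(311.7,243)]];H=ray(f,(286,3.3),.03)[:2]
print(np.round(S,4),np.round(J,4),H)
G=np.mean(S,0);JM=np.mean(J,0);print("grip",G,"jawtip",JM,"|",np.linalg.norm(JM-G),np.linalg.norm(G-H))
for a,b in [(H,G),(H,JM),(G,JM),((S[0]+S[2])/2,(S[1]+S[3])/2)]: print(np.degrees(np.arctan2(*(b-a)[::-1])))
print(np.linalg.norm(S[0]-S[2]),np.linalg.norm(S[1]-S[3]),np.linalg.norm(S[0]-S[1]))
for P in [(*G,.15),]:
  print(manip.ik(P,quat(np.radians(46))))
```

```text
[[ 0.4435 -0.2227]
 [ 0.4826 -0.267 ]
 [ 0.4852 -0.1799]
 [ 0.5298 -0.218 ]] [[ 0.5479 -0.3234]
 [ 0.5882 -0.2832]] [ 0.40117992 -0.13945347]
grip [ 0.48527604 -0.22189199] jawtip [ 0.56803963 -0.30331324] | 0.11610009285034734 0.11776360602867657
-44.42972294599679
-44.480285795524786
-44.53157312327469
-44.55544965760978
0.0597354185601832 0.06814866906218704 0.05904606673126053
[-0.42886582  0.29252641 -0.15139172  1.1268782   0.          0.33907905]
```

Run:
```python
from h import *
from cell import manip
a=np.radians(45.5);q=quat(a);d=np.array([np.cos(np.radians(-44.5)),np.sin(np.radians(-44.5))])
G=np.array([.4853,-.2219])-.008*d
manip.movep([*G,.09],q)
manip.line_to([*G,.03],q,feed=.12)
print(manip.line_to([*G,.001],q,feed=.05,until_force=6))
s=manip.read_state();print(s["time"],s["ee_pos"],s["contact_force"])
manip.set_gripper(.060,grasp_force=20)
s=manip.read_state();print(s["time"],s["opening"],s["contact_force"])
snap(manip,"wrist","7");snap(manip,"side","7")
```

```text
False
12.95 [ 0.4795941  -0.21628707  0.00094636] [-0.14402519  0.87184709 -0.13606746]
13.325 0.060082579886745084 [-1.12685118  0.91597741  5.95999419]
```

View pics/wrist7.png

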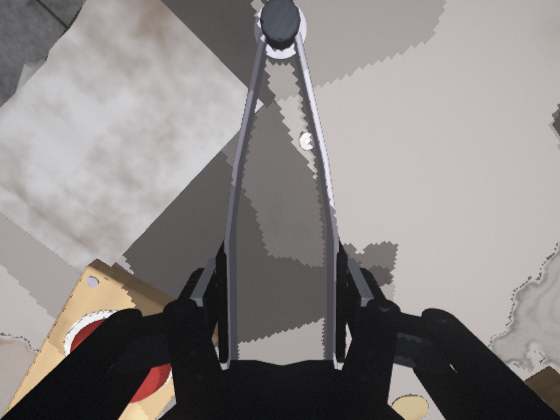

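View pics/side7.png

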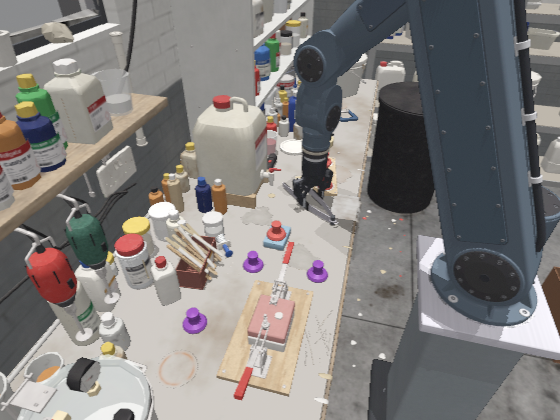

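Run:
```python
from h import *
from cell import manip
s=manip.read_state();p=s["ee_pos"];q=quat(np.radians(45.5))
manip.line_to([p[0],p[1],.05],q,feed=.08)
manip.line_to([p[0],p[1],.17],q,feed=.15)
s=manip.read_state();print(s["time"],s["opening"],s["contact_force"])
manip.movep([.543-.108,-.0235,.17],quat(np.radians(90)))
s=manip.read_state();print(s["time"],s["opening"],s["contact_force"],s["ee_pos"])
f=snap(manip,"side","8");snap(manip,"scene","8");snap(manip,"wrist","8")
for g in (-.022,0,.022): print(proj(f,(.543,-.0235+g,.184+.008)),proj(f,(.560,-.0235+g,.184+.008)))
crop(f,"pics/c9.png",220,110,150,160,5)
```

```text
15.1417 0.06020494352633283 [-0.0590702  -0.16033444 -0.5357511 ]
15.95 0.06018806273981459 [ 0.89924134  0.8294424  -1.12975288] [ 0.43548807 -0.02394663  0.16987931]
[278.75562518 179.7430105 ] [272.38690036 178.76369166]
[276.55631717 184.39703801] [270.08429603 183.38584876]
[274.27920534 189.21570872] [267.70049908 188.17098873]
```

View pics/c9.png

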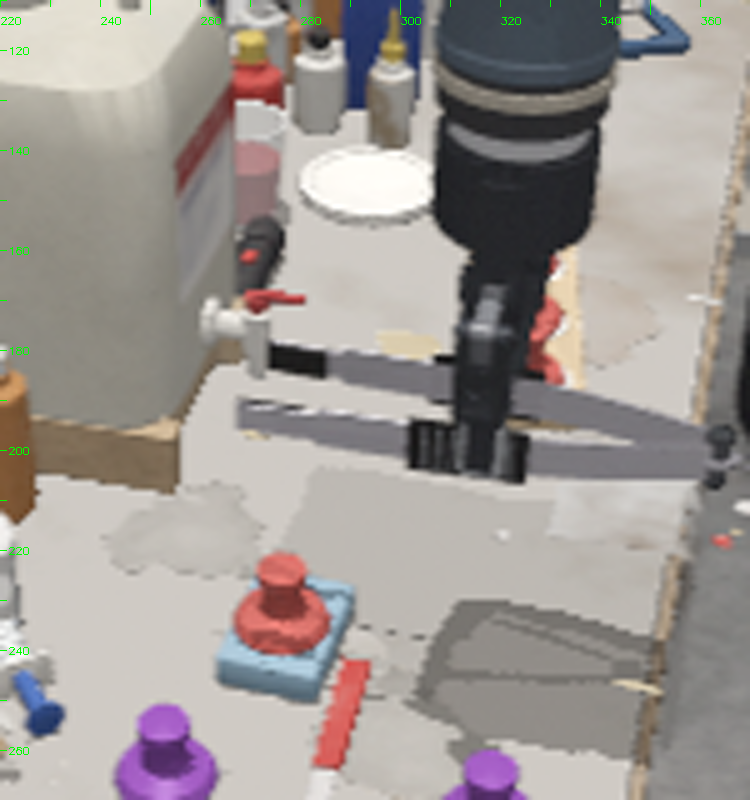

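View pics/scene8.png

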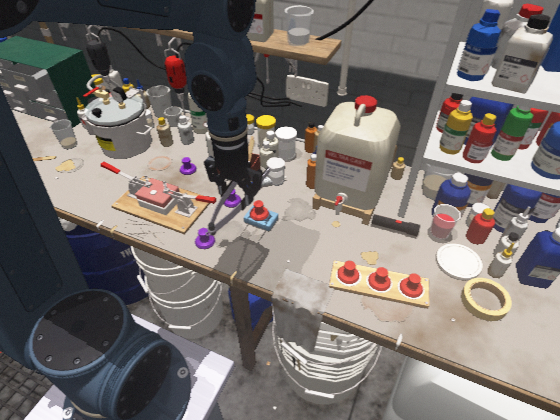

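View pics/wrist8.png

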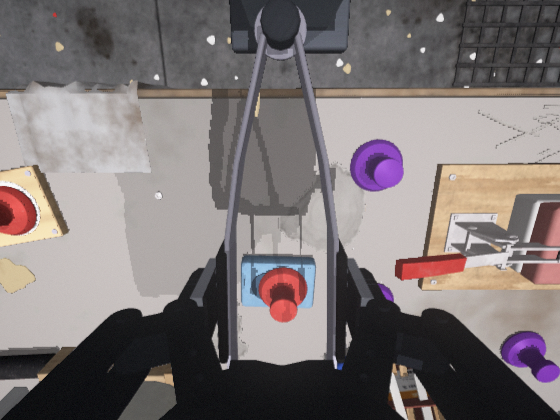

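Run:
```python
from h import *
f=pickle.load(open("side8.pkl","rb"));w=pickle.load(open("wrist8.pkl","rb"))
print(ray(w,(284,308),.066))
for z in(.169,.184,.199): print(z,proj(f,(.4355-.112,-.024,z)),proj(w,(.4355-.112,-.024,z)))
crop(w,"pics/c10.png",225,240,110,130,5)
crop(f,"pics/c11.png",340,180,40,50,8)
```

```text
[ 0.53879114 -0.02210984  0.066     ]
0.169 [362.65459596 205.46813281] [281.49036527  36.10725786]
0.184 [363.54999809 200.58739506] [281.52525581  26.30686962]
0.199 [364.46349506 195.60802432] [281.57032325  13.64789659]
```

View pics/c10.png

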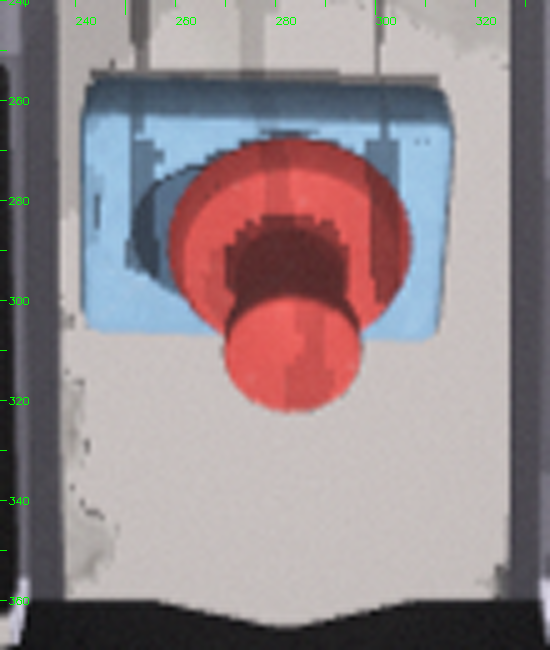

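View pics/c11.png

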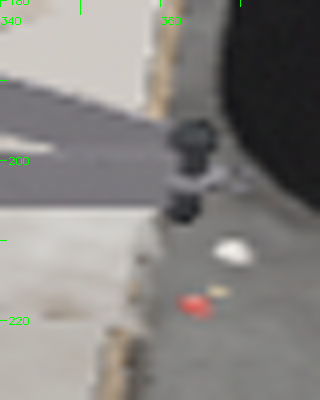

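Run:
```python
from h import *
from cell import manip
q=quat(np.radians(90))
manip.line_to([.4345,-.0228,.085],q,feed=.12)
f=snap(manip,"side","9");crop(f,"pics/c12.png",230,170,100,90,7)
s=manip.read_state();print(s["time"],s["ee_pos"],s["contact_force"])
f=snap(manip,"scene","9");crop(f,"pics/c13.png",190,150,130,110,6)
```

```text
17.0083 [ 0.43511967 -0.02294742  0.08565413] [-0.67060496 -0.43426761 -0.45963814]
```

View pics/c12.png

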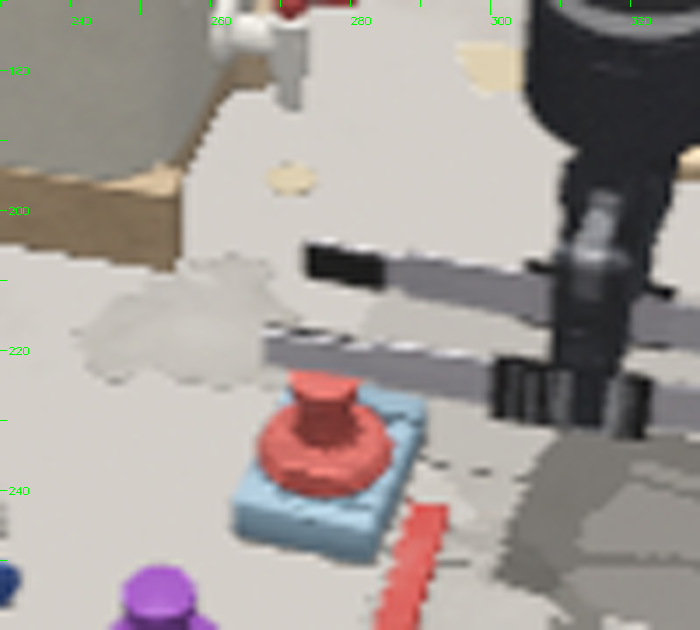

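View pics/c13.png

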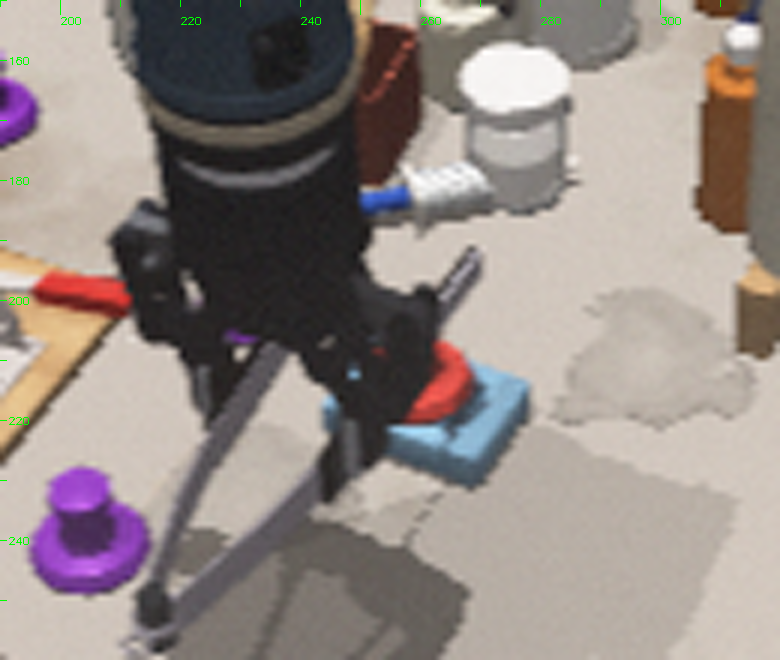

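Run:
```python
from h import *
from cell import manip
q=quat(np.radians(90))
print(manip.line_to([.4345,-.0228,.046],q,feed=.05,until_force=4))
s=manip.read_state();print(s["time"],s["ee_pos"],s["contact_force"])
f=snap(manip,"side","10");crop(f,"pics/c14.png",230,170,100,90,7)
```

```text
False
17.9917 [ 0.4346855  -0.02280216  0.04615301] [ 0.80988211 -0.11730014 -1.21069716]
```

View pics/c14.png

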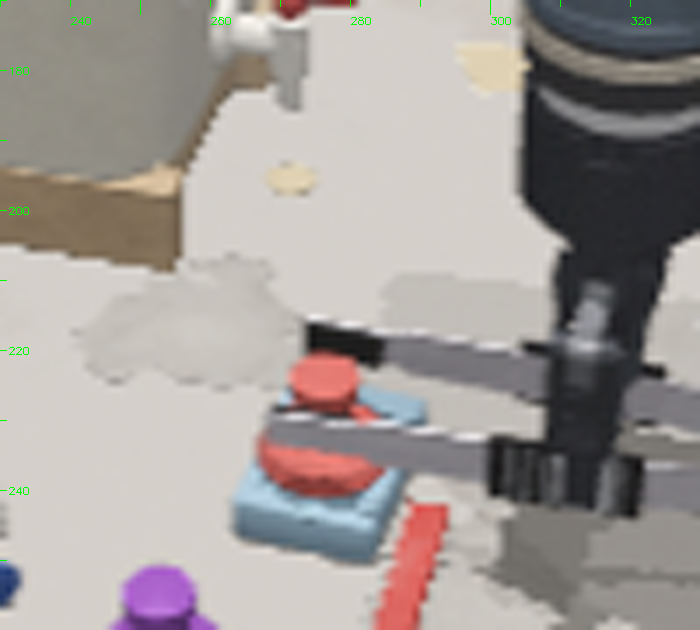

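Run:
```python
from h import *
from cell import manip
q=quat(np.radians(90))
manip.line_to([.4345,-.0228,.0485],q,feed=.03)
manip.set_gripper(0.0,grasp_force=30)
s=manip.read_state();print(s["time"],s["opening"],s["contact_force"])
f=snap(manip,"side","11");crop(f,"pics/c15.png",230,170,100,90,7)
snap(manip,"wrist","11")
```

```text
18.5333 0.04882115459107735 [-0.14869091  1.16392675  0.90528674]
```

View pics/c15.png

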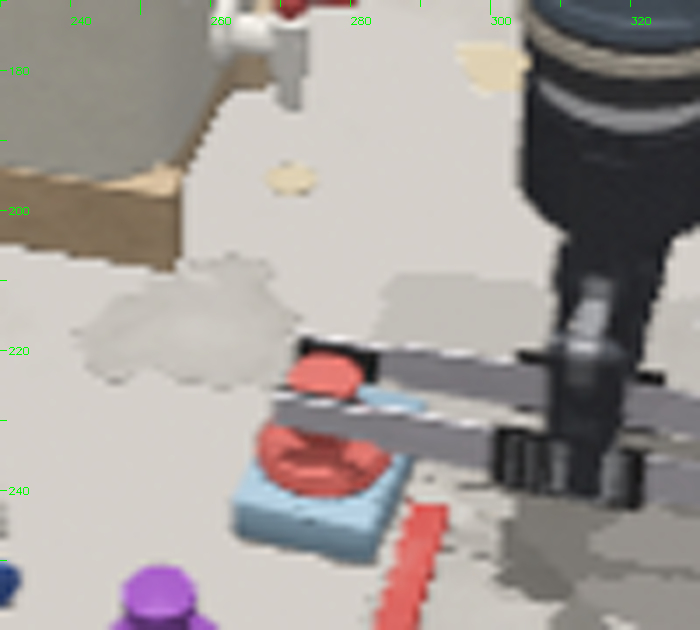

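View pics/wrist11.png

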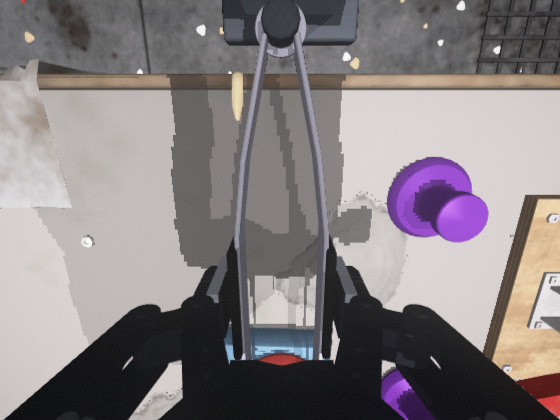

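Opening is 48.8 mm, which matches the jaws being shut on a head. I'll lift slowly and check.

Run:
```python
from h import *
from cell import manip
q=quat(np.radians(90))
manip.line_to([.4345,-.0228,.07],q,feed=.04)
manip.line_to([.4345,-.0228,.19],q,feed=.08)
manip.dwell(.5)
s=manip.read_state();print(s["time"],s["opening"],s["contact_force"],s["ee_pos"])
f=snap(manip,"side","12");crop(f,"pics/c16.png",220,130,150,120,5);snap(manip,"scene","12")
```

```text
21.475 0.048134679499032364 [ 0.02790212  0.03612753 -1.23023457] [ 0.4345086  -0.02280534  0.18999064]
```

View pics/c16.png

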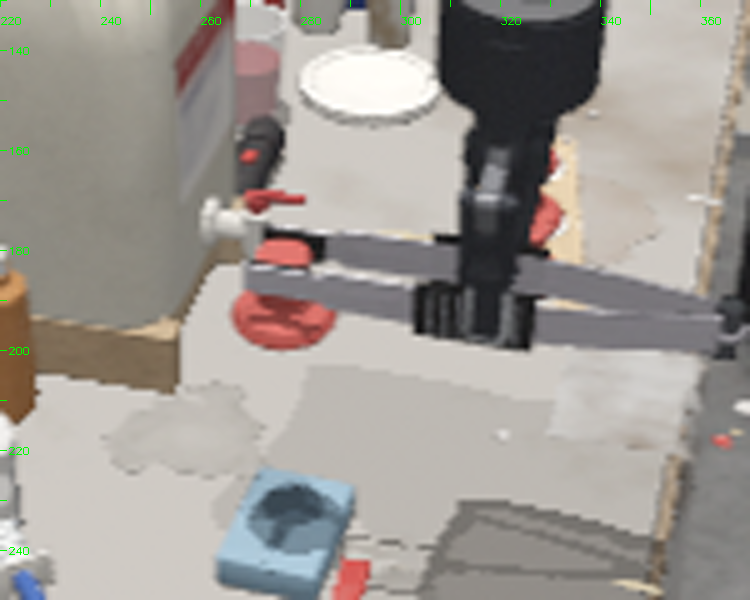

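View pics/scene12.png

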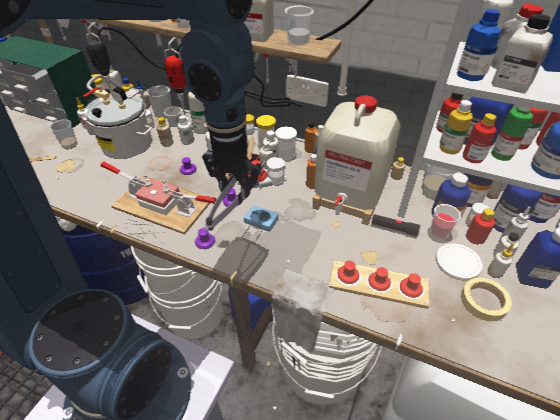

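Run:
```python
from h import *
f=pickle.load(open("side12.pkl","rb"))
for z in (.19,.2,.2075): print(z,proj(f,(.5425,-.023,z)))
s=pickle.load(open("scene12.pkl","rb"));crop(s,"pics/c17.png",325,245,115,65,6)
print([ray(s,uv,.056)[:2].round(4).tolist() for uv in [(382,270.8),(414.3,277.5)]])
```

```text
0.19 [276.69193274 185.18832524]
0.2 [276.71487632 181.90255862]
0.2075 [276.73227965 179.41021464]
[[0.4647, -0.3922], [0.4766, -0.4652]]
```

View pics/c17.png

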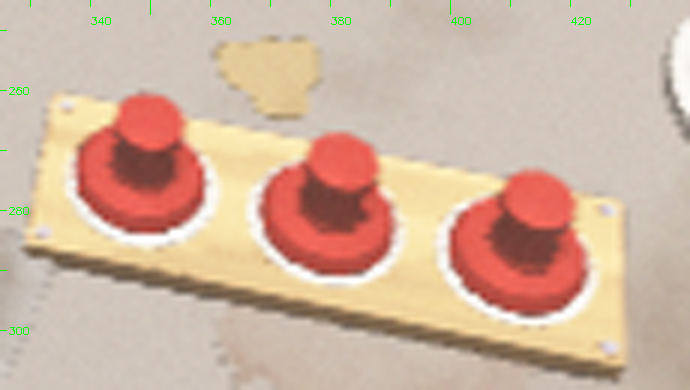

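```bash
python3 -c "
from cell import manip
print(manip.read_state()['time']);manip.close_job()"
```

```text
21.575
the job is handed in; nothing more can be done
```

The job is done and handed in at about 21.6 s of the 51 s allowed.

- **Cured casting:** I stood it upright on the empty disc and let go of it. In the last picture the white paper shows all round its foot, and I judge it 1–2 mm from the disc's centre. The other two castings in the row look undisturbed.
- **Fresh casting:** I gripped the tongs round their sleeves and closed the jaws on the head, with the sleeve opening at about 48.5 mm against the 50 mm given. I lifted it about 14 cm. The side view puts its head top at z ≈ 0.207 m, as calculated, hanging upright over the empty mould.
- **Bystanders and forces:** The torch and the purple castings look unmoved in the pictures. I did not check the syringe separately. Every wrist force I read stayed under about 6 N.

**Disagreements:** the scene and side cameras differed by up to about 7 mm in y on the discs, and by up to 15 mm on one casting in the row. I used closer wrist-camera views instead; these gave 75.1 mm between discs, against the stated 75 mm. The gripper opening also read about 3 mm below the 28 mm head size when it held the cured casting.

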